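# Bring the lamp supply to standby

### The job

The lamp supply is the white box with a rotary switch under a hinged cage-like hood; bring it to standby: swing the hood well open, turn the switch from its first click position to the middle one of its three, without forcing it or letting it run on into the third, then shut the hood fully again. Leave the neighbouring heater supply and everything else on the bench as it is.

Things in the scene. Friction and masses are not known exactly. Their poses are not given: they have to be found in the camera images.
- lamp_unit: the lamp supply, a fixed white box 200 (x) x 180 (y) x 90 (z) mm; origin at the centre of its underside on the bench, own -x is its vented front, which (with the hood lip above it) looks away from the robot, give or take 20 degrees; own z up; the switch panel is its top face at z = 90
- switch_axis (a point): point on the lamp supply's top face where the switch's vertical axis passes, above the box's origin; axes as the box. In the middle position the handle's pointed end looks along the box's -x; at 0 it is turned 45 degrees from that toward the box's -y, at 1.571 toward +y
- switch (a joint): angle of the black bar handle, rad, growing clockwise seen from above; detents at 0 (first position, where it starts), 0.785 (middle, standby) and 1.571 (third). A spring pulls it into the nearest detent; it tips over at about 0.39 and 1.18; the hump takes about 0.2 to 0.3 N m, some 6 to 10 N at the pointed end
- switch_point (a point): top of the pointed end of the bar handle, 46 mm from the axis and 34 mm above the box's top face. The bar spans the axis: 20 mm behind it to 40 mm ahead at 14 mm width, then an 8 mm wide point; its sides are upright from 4 to 34 mm above the top face; round hub 40 dia below 12 mm
- hood (a joint): opening angle of the hood, rad: 0 shut, 1.8 fully open (leaning back). Stiff hinge: it stays where it is left; moving it takes about 1 to 2 N at the lip
- hood_hinge (a point): centre of the hood's hinge line, which runs along the box's y, 64 mm toward +x from the switch's axis and 2 mm above the top face; axes as the box
- hood_lip (a point): middle of the lower outer edge of the hood's lip; axes turn with the hood (as the box's when shut). The hood is an upturned tray-shaped cage of flat grey bars (gaps 20 mm in the top), from the hinge 130 mm toward -x, 110 wide, top 52 mm above the hinge (48 inside); at the top of its front a grey lip 80 wide, 5 thick sticks out 27 mm toward -x, underside 47 mm above the hinge
- heater_unit: the heater supply, a fixed white box of the same size with no hood, a toggle and a dial on top; to be left alone; origin at the centre of its underside
- heater_lever_tip (a point): tip of the toggle on the heater supply, to be left alone
- objective: a steel microscope objective, 26 dia x 40 tall, standing on the heater supply, in mm; bystander, origin at its underside
- slide_box: a grey plastic slide box, 85x50x32, in mm; bystander, origin at its underside
- reagent_jar: a small white jar, 44 dia x 60 tall, in mm; bystander, origin at its underside
- screwdriver: a black-handled screwdriver, 150 long, lying, in mm; bystander, origin at its underside
- dish: a low glass dish, 70 dia x 16 tall, in mm; bystander, origin at its underside
- lens_ring: an aluminium lens ring, 44 dia x 14 tall, in mm; bystander, origin at its underside
- keypad: a white keypad box, 70x100x33, in mm; bystander, origin at its underside

How it is judged:
On the way, in this order (a step that is already met when the one before it is completed fails the run):
1. the hood is swung open (past 1.0 rad) with the switch still in its first position (value of joint hood above 1 rad and value of joint switch below 0.3 rad), for 0.1 s.
2. with the hood open the switch rests in its middle detent (value of joint switch between 0.665 and 0.905 rad and value of joint hood above 0.7 rad), for 0.3 s.
3. the hood is shut again over the switch in its middle position (value of joint switch between 0.665 and 0.905 rad and value of joint hood below 0.06 rad), for 0.2 s.
At the end, for the whole second after the job is handed in: the switch rests in the middle detent (0.785 rad, within 0.12), the hood is shut (under 0.06 rad), both still (all of step 3 and velocity of joint switch between -0.1 and 0.1 rad/s and velocity of joint hood below 0.1 rad/s); the robot touches nothing.
It fails at once if the switch runs on to the third position (past 1.18 rad) (value of joint switch above 1.18 rad).
It fails at once if the switch is forced (over 25 N on it) (contact force between the arm and switch above 25 N).
It fails at once if the heater supply's toggle is moved (over 10 mm) (distance of heater_lever_tip from where it was at the start of the episode above 0.01 m).
It fails at once if a bystander is moved over 30 mm (distance of any of objective, slide_box, reagent_jar, screwdriver, dish, lens_ring, keypad from where it was at the start of the episode above 0.03 m).
It also fails if it takes over 61 s, if anything falls off the work surface, if the arm or the gripper's body presses on something with over 40 N, if the wrist force passes 120 N, or if a joint passes its speed limit or range.

### The arm

A 7-joint arm with a two-finger parallel gripper is mounted at the origin on the work surface. World frame = base frame: x ahead of the robot, y to its left, z up, the work surface at z = 0. Lengths are in m, angles in rad, forces in N, time in s.
With the tool pointing down it reaches from about 0.4 to 0.925 m from the base axis. Payload 4.1 kg.
Tool frame: the origin (TCP) lies at the very end of the fingers, on their centre line; the grasp point (between the pads) lies 19 mm behind it; z points along the fingers, x is the direction in which the jaws open and shut, and the axes are right-handed (so a half turn about z gives the same grasp; the last joint's range is limited). The gripper opens to 85 mm and grips with 20 to 120 N. Pads are 22 mm wide; open, the fingers measure 114 mm over their backs; the gripper's body (76 mm by 85 mm) begins 54 mm behind the grasp point. The pads swing forward as they close: fully open they stand 13 mm farther back than shut.
Start: joints at [-1.201, 0.398, 0.045, 1.537, -0.019, 1.207, -0.051], TCP at [0.294, 0.58, 0.231] pointing down, gripper open.
Joint ranges: [-2.82, 2.82], [-0.49, 2.23], [-1.37, 1.46], [0, 2.46], [-1.36, 4.5], [0.23, 2], [-2.94, 2.94]. Speed limits (rad/s): [2.57, 2.57, 3.14, 3.14, 3.14, 3.14, 3.14].

### API

Orientations are given as a rotation vector (axis times angle).
In Python, from rig import r, eyes gives the robot as it stands.
- The arm moves only by the tool move_arm, never from a script. Its arguments are lists of equal length, an entry for each row: "slide": the shift along the tool's x, y, z in cm, a list of three; "turn": the turn, a rotation vector about the tool's x, y, z in degrees, a list of three; "jaw": the finger opening in cm, from 0 to 8.54. In form: {"slide": [[x, y, z], ...], "turn": [[wx, wy, wz], ...], "jaw": [jaw, ...]}. A call has exactly 5 rows; each row shifts and turns the commanded pose from where the row before left it, along the tool's axes as they then stand; what a row does not reach is not made up. A row lasts 1/12 s, in which the tool goes at most 41.7 mm and 7.16 degrees, less where a joint would pass 70% of its speed; a pose out of reach is approached as far as the arm can. A call is refused whole if a number of a shift passes 4.17 or a number of a turn 7.16, either way. A call with a gripper value outside its range is refused whole. The fingers move at their own pace and stop on an object; "squeeze" is the grip in N (left out, the last holds). Time passes only in rows, so rows that do not move let the fingers close, or fill a call up. It gives the time, the measured TCP pose, the force and the opening at its end, in the units of the state.
- r.read_state(): the state, without advancing time (a new reading comes with each control period).
- eyes.read_camera(name): name is "scene" or "side" or "wrist"; returns (picture, depth): 400x640x3 uint8, red, green, blue; 400x640 float32, m along the optical axis (not along the pixel's ray), 0 where there is no reading.
- eyes.camera_params(name): a dict with "mtx" (3x3 intrinsics, pixels), "R" (3x3) and "t" (3): a world point X has camera coordinates R X + t; the wrist camera has in their place "mount" (4x4, takes a point from camera to tool coordinates, whose origin is the TCP and whose axes are the tool frame's). Camera axes: x right, y down, z forward; pixel columns grow to the right and rows downward; lengths in m; the calibration is good to about 2 mm. A picture is of the moment at which its call begins: read the wrist's pose just before it. camera_params takes no time and is no camera call.
- r.close_job(): hands the job in, once; it reports no verdict.
The state is a dict: "t": time; "q": joint angles; "dq": joint speeds; "joint_torque": joint torques, N m; "ee_pos": TCP position; "orientation": TCP orientation; "force": force on the tool from outside, world axes, zero at the start; "torque": the same for the moment, N m; "grip_width": finger opening in m.
Only numpy, scipy, OpenCV 4.12 (cv2) and the standard library are available. Lean on these libraries where they do the work, as an engineer would, in place of code of your own. Each camera call takes 0.05 s, during which the arm holds its last target.

## Working session

There is one attempt and no reset: what is moved stays moved. The work goes in short steps, Python scripts to look and compute and a tool call to move; the robot and the scene stay as the last step left them, time stands still between calls to the robot, and variables do not carry over. Pictures are saved under pics/ and viewed, and the job is handed in when it is done.

Besides the shell and the picture viewer there is one more tool, called after "Request:" as name(argument=value, ...), one argument or row to a line, values as JSON. move_arm: Moves the arm, as the interface text tells. Its arguments: {"type":"object","properties":{"slide":{"type":"array"},"turn":{"type":"array"},"jaw":{"type":"array"},"squeeze":{"type":"number"}},"required":["slide","turn","jaw"]}

```bash
ls; mkdir -p pics
cat > h.py <<'E'
import numpy as np, cv2
from rig import r, eyes
from scipy.spatial.transform import Rotation as Ro
def snap(n,f):
    s=r.read_state(); p,d=eyes.read_camera(n); cv2.imwrite(f'pics/{f}.png',p[:,:,::-1]); np.savez(f'pics/{f}.npz',p=p,d=d,pos=s['ee_pos'],ori=s['orientation']); return p,d,s
def world(n,f,uv):
    z=np.load(f'pics/{f}.npz'); c=eyes.camera_params(n); K=np.array(c['mtx']); out=[]
    for u,v in uv:
        d=z['d'][int(v),int(u)]; X=np.linalg.inv(K)@[u,v,1]*d
        if n=='wrist':
            M=np.array(c['mount']); X=M[:3,:3]@X+M[:3,3]; X=Ro.from_rotvec(z['ori']).as_matrix()@X+z['pos']
        else: X=np.array(c['R']).T@(X-np.array(c['t']))
        out.append(X)
    return np.array(out)
def cloud(n,f):
    vv,uu=np.mgrid[0:400,0:640]; z=np.load(f'pics/{f}.npz'); c=eyes.camera_params(n); K=np.array(c['mtx']); d=z['d']
    X=(np.linalg.inv(K)@np.stack([uu.ravel(),vv.ravel(),np.ones(uu.size)]))*d.ravel()
    if n=='wrist':
        M=np.array(c['mount']); X=M[:3,:3]@X+M[:3,3:]; X=Ro.from_rotvec(z['ori']).as_matrix()@X+z['pos'][:,None]
    else: X=np.array(c['R']).T@(X-np.array(c['t']).reshape(3,1))
    X=X.T.reshape(400,640,3); X[d==0]=np.nan; return X
E
python3 - <<'E'
from h import *
np.set_printoptions(precision=3,suppress=True)
print(r.read_state())
for n in ['scene','side','wrist']:
    snap(n,n+'0')
    c=eyes.camera_params(n); print(n,c)
E
```

```text
pics
{'t': 0.0, 'q': array([-1.201,  0.399,  0.045,  1.538, -0.019,  1.207, -0.051]), 'dq': array([-0.   ,  0.   , -0.001, -0.001, -0.   , -0.   , -0.   ]), 'joint_torque': array([ -0.001, -47.512,   1.364, -25.422,   0.012,   0.01 ,  -0.   ]), 'ee_pos': array([0.293, 0.579, 0.23 ]), 'orientation': array([ 2.676,  1.644, -0.003]), 'force': array([0.632, 0.586, 0.153]), 'torque': array([-0.022, -0.007,  0.002]), 'grip_width': 0.08548346224970053}
scene {'mtx': array([[472.324,   0.   , 323.568],
       [  0.   , 472.324, 197.41 ],
       [  0.   ,   0.   ,   1.   ]]), 'R': array([[-0.034,  0.999, -0.003],
       [ 0.853,  0.027, -0.521],
       [-0.52 , -0.02 , -0.854]]), 't': array([ 0.024, -0.387,  1.83 ])}
side {'mtx': array([[514.264,   0.   , 327.375],
       [  0.   , 514.264, 204.268],
       [  0.   ,   0.   ,   1.   ]]), 'R': array([[ 0.774, -0.633, -0.015],
       [-0.448, -0.531, -0.719],
       [ 0.447,  0.564, -0.694]]), 't': array([-0.408,  0.323,  1.181])}
wrist {'mtx': array([[326.713,   0.   , 313.58 ],
       [  0.   , 326.713, 196.188],
       [  0.   ,   0.   ,   1.   ]]), 'mount': array([[ 1.   , -0.001, -0.001,  0.001],
       [ 0.001,  0.959,  0.282, -0.072],
       [ 0.   , -0.282,  0.959, -0.143],
       [ 0.   ,  0.   ,  0.   ,  1.   ]])}
```

View pics/scene0.png

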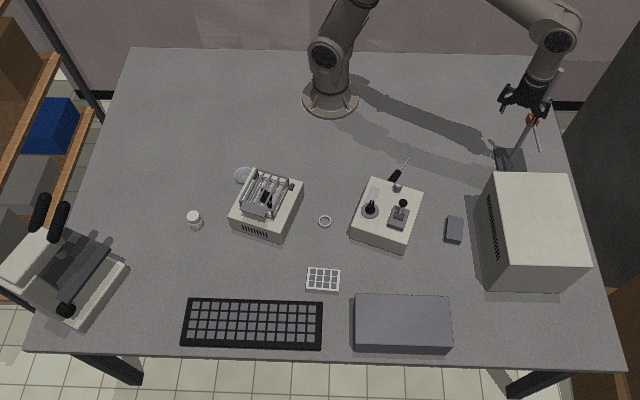

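View pics/side0.png

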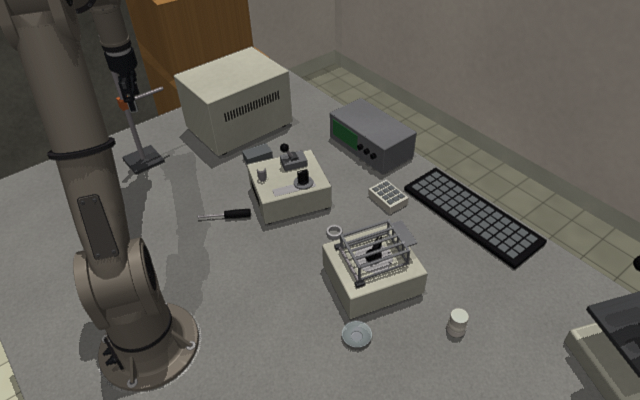

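View pics/wrist0.png

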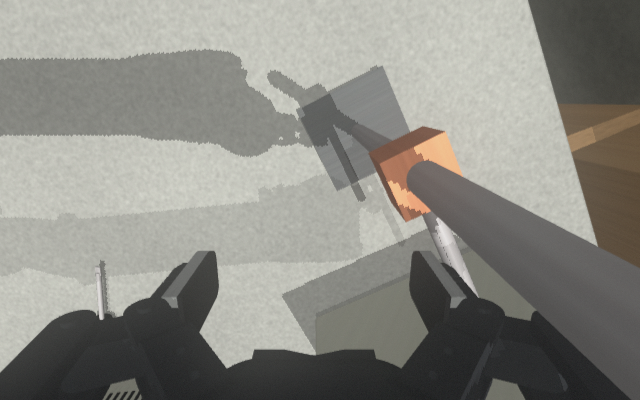

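```bash
cat > m.py <<'E'
from h import *
np.set_printoptions(precision=4,suppress=True)
import sys
for n,f in [('scene','scene0'),('side','side0')]:
    X=cloud(n,f)
    roi=(X[...,1]<0.0)&(X[...,1]>-0.4)&(X[...,0]>0.3)&(X[...,0]<0.8)
    m=roi&(abs(X[...,2]-0.09)<0.006)
    nl,lab,st,_=cv2.connectedComponentsWithStats(m.astype(np.uint8),connectivity=8)
    P=X[m]; print(n,len(P),P.min(0),P.max(0),'zmed',np.median(P[:,2]))
    # trim outliers then min rect
    h=cv2.convexHull(P[:,:2].astype(np.float32)*1000)
    print(cv2.minAreaRect(h))
    m=roi&(X[...,2]>0.125)&(X[...,2]<0.16)
    P=X[m]; print('hood top',len(P),np.median(P[:,2]),cv2.minAreaRect(P[:,:2].astype(np.float32)*1000))
    for k in (0.13,0.135,0.14,0.145,0.15): print(k,(abs(P[:,2]-k)<.0025).sum())
for n,f,b in [('scene','scene0',(225,160,85,90)),('side','side0',(310,205,130,120))]:
    im=cv2.imread(f'pics/{f}.png'); x,y,w,hh=b
    c=cv2.resize(im[y:y+hh,x:x+w],None,fx=6,fy=6,interpolation=cv2.INTER_CUBIC)
    c=c[:600,:800]; cv2.imwrite(f'pics/{f}c.png',c)
E
python3 m.py
```

```text
scene 1920 [ 0.398  -0.3022  0.084 ] [ 0.6408 -0.0743  0.096 ] zmed 0.09046226635120957
((518.8706665039062, -188.469970703125), (180.61447143554688, 204.06430053710938), 72.35151672363281)
hood top 815 0.14676118820359046 ((529.6251220703125, -192.9909210205078), (112.48345184326172, 159.9477081298828), 71.95118713378906)
0.13 7
0.135 13
0.14 61
0.145 389
0.15 288
side 3130 [ 0.394  -0.3043  0.084 ] [ 0.6158 -0.076   0.096 ] zmed 0.08883734549534739
((514.6975708007812, -191.90032958984375), (184.46583557128906, 200.77505493164062), 72.63459777832031)
hood top 1341 0.144664582240019 ((528.06640625, -194.92674255371094), (115.23239135742188, 159.204345703125), 72.27973937988281)
0.13 26
0.135 23
0.14 241
0.145 818
0.15 212
```

View pics/scene0c.png

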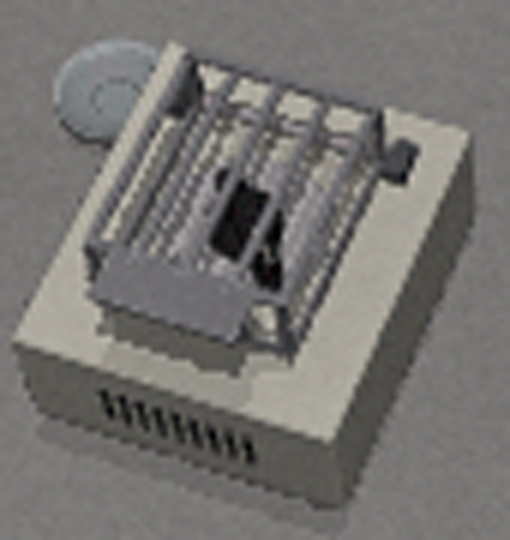

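View pics/side0c.png

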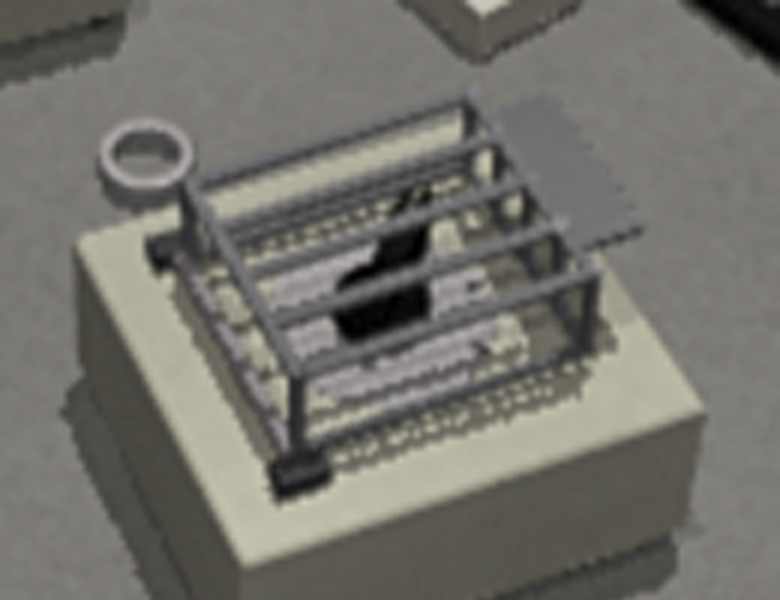

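Run:
```python
from h import *
np.set_printoptions(precision=3,suppress=True)
print(world('wrist','wrist0',[(420,180),(400,170),(440,140),(500,250),(600,360),(345,130),(445,240),(350,330),(102,280)]))
for n in ('scene','side'):
    X=cloud(n,n+'0')
    m=(X[...,2]>0.05)&(X[...,0]>0.1)&(X[...,0]<0.7)&(X[...,1]>0.45)&(X[...,1]<0.9)
    vv,uu=np.where(m)
    P=X[m]
    for z in np.arange(0.05,0.6,0.05):
        q=P[abs(P[:,2]-z)<.025]
        if len(q): print(n,round(z,2),len(q),q[:,:2].min(0),q[:,:2].max(0))
    im=cv2.imread(f'pics/{n}0.png')
    c=im[40:200,470:600] if n=='scene' else im[0:180,90:300]
    cv2.imwrite(f'pics/{n}rod.png',cv2.resize(c,None,fx=3.3,fy=3.3,interpolation=cv2.INTER_CUBIC))
```

```text
[[ 0.274  0.636  0.251]
 [ 0.272  0.633  0.234]
 [ 0.267  0.653  0.235]
 [ 0.274  0.634  0.31 ]
 [ 0.229  0.613  0.373]
 [ 0.272  0.628  0.013]
 [ 0.317  0.64   0.225]
 [ 0.47   0.536  0.062]
 [ 0.304  0.267 -0.001]]
scene 0.05 212 [0.28  0.487] [0.699 0.648]
scene 0.1 439 [0.276 0.489] [0.7   0.648]
scene 0.15 497 [0.28  0.487] [0.699 0.65 ]
scene 0.2 5819 [0.266 0.489] [0.7   0.712]
scene 0.25 167 [0.265 0.526] [0.404 0.656]
scene 0.3 407 [0.253 0.51 ] [0.341 0.648]
scene 0.35 527 [0.256 0.511] [0.34  0.648]
scene 0.4 484 [0.273 0.542] [0.337 0.649]
scene 0.45 471 [0.272 0.542] [0.335 0.649]
scene 0.5 419 [0.281 0.543] [0.334 0.609]
scene 0.55 596 [0.278 0.484] [0.352 0.63 ]
side 0.05 604 [0.271 0.482] [0.7   0.703]
side 0.1 1242 [0.272 0.479] [0.7   0.704]
side 0.15 1326 [0.272 0.479] [0.699 0.706]
side 0.2 3611 [0.264 0.481] [0.7   0.716]
side 0.25 209 [0.262 0.523] [0.394 0.656]
side 0.3 291 [0.25  0.503] [0.337 0.644]
side 0.35 412 [0.252 0.509] [0.329 0.637]
side 0.4 541 [0.256 0.536] [0.33  0.638]
side 0.45 563 [0.256 0.538] [0.329 0.638]
side 0.5 574 [0.256 0.539] [0.327 0.622]
side 0.55 221 [0.255 0.47 ] [0.329 0.577]
```

View pics/scenerod.png

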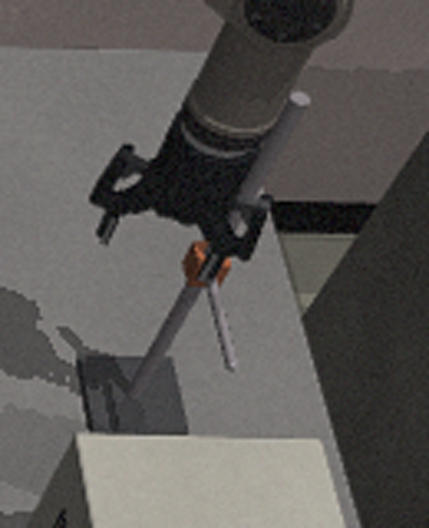

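View pics/siderod.png

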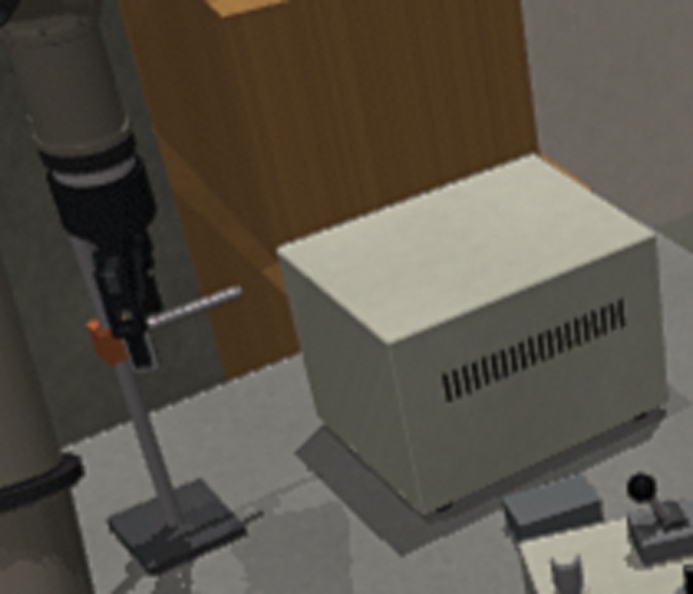

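Request:
move_arm(
  slide=[
    [-1,3,-2],
    [-1,3.8,-2],
    [0,3.8,-2],
    [0,3.8,-2],
    [0,3.8,-2],
  ],
  turn=[
    [0,0,2.5],
    [0,0,3.5],
    [0,0,3.5],
    [0,0,3.5],
    [0,0,3.5],
  ],
  jaw=[0,0,0,0,0],
  squeeze=20,
)

```text
t: 0.57
ee_pos: [0.4326, 0.4649, 0.3291]
orientation: [2.887, 1.24, -0.0]
force: [0.6, 0.2, 0.6]
grip_width: 0.0255
```

Request:
move_arm(
  slide=[
    [0,4,0],
    [0,4,0],
    [0,4,0],
    [0,4,0],
    [0,4,0],
  ],
  turn=[
    [0,0,3.6],
    [0,0,3.6],
    [0,0,3.6],
    [0,0,3.6],
    [0,0,3.6],
  ],
  jaw=[0,0,0,0,0],
)

```text
t: 0.98
ee_pos: [0.5591, 0.3107, 0.328]
orientation: [3.045, 0.773, -0.0]
force: [0.7, 0.8, 1.2]
grip_width: 0.0001
```

Request:
move_arm(
  slide=[
    [0.4,4,0],
    [0.4,4,0],
    [0.4,4,0],
    [0.4,4,0],
    [0.4,4,0],
  ],
  turn=[
    [0,0,3.3],
    [0,0,3.3],
    [0,0,3.3],
    [0,0,3.3],
    [0,0,3.3],
  ],
  jaw=[0,0,0,0,0],
)

```text
t: 1.4
ee_pos: [0.652, 0.1335, 0.3279]
orientation: [-3.124, -0.329, 0.001]
force: [0.4, -0.6, -0.2]
grip_width: -0.0001
```

Request:
move_arm(
  slide=[
    [0.4,4,0],
    [0.4,4,0],
    [0.4,4,0],
    [0.4,4,0],
    [0.4,4,0],
  ],
  turn=[
    [0,0,3.3],
    [0,0,3.3],
    [0,0,3.3],
    [0,0,3.3],
    [0,0,3.3],
  ],
  jaw=[0,0,0,0,0],
)

```text
t: 1.82
ee_pos: [0.6907, -0.0631, 0.3278]
orientation: [-3.139, 0.123, 0.001]
force: [0.3, 0.3, -0.2]
grip_width: 0.0005
```

Run:
```python
from h import *
np.set_printoptions(precision=3,suppress=True)
s=r.read_state(); print(s['q'],s['ee_pos'],s['orientation'])
snap('wrist','w1')
```

```text
[-0.305  0.477  0.524  1.285 -0.234  1.44   0.122] [ 0.691 -0.063  0.328] [-3.139  0.123  0.001]
```

View pics/w1.png

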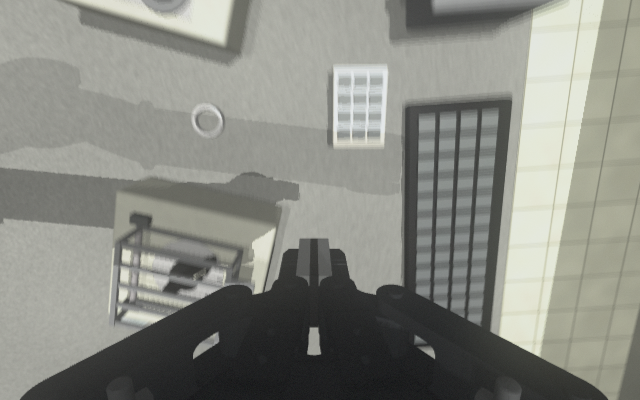

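Run:
```python
from h import *
np.set_printoptions(precision=4,suppress=True)
X=cloud('wrist','w1')
roi=(X[...,1]<0.0)&(X[...,1]>-0.4)&(X[...,0]>0.3)&(X[...,0]<0.7)
for lo,hi in ((.084,.096),(.13,.155)):
    m=roi&(X[...,2]>lo)&(X[...,2]<hi); m[230:,240:]=False
    P=X[m]; print(len(P),np.median(P[:,2]),P.min(0),P.max(0)); R=cv2.minAreaRect(P[:,:2].astype(np.float32)*1000); print(R); print(cv2.boxPoints(R))
im=cv2.imread('pics/w1.png'); cv2.imwrite('pics/w1c.png',cv2.resize(im[170:340,100:300],None,fx=3.5,fy=3.5,interpolation=cv2.INTER_CUBIC))
```

```text
8351 0.09025322542465405 [ 0.3947 -0.2643  0.084 ] [ 0.6366 -0.0747  0.096 ]
((515.4781494140625, -189.11331176757812), (180.41015625, 199.84388732910156), 72.26707458496094)
[[ 392.8291 -244.5982]
 [ 583.1777 -305.4667]
 [ 638.1272 -133.6284]
 [ 447.7786  -72.7599]]
3652 0.14545656954525993 [ 0.4374 -0.2586  0.1302] [ 0.5983 -0.1172  0.1503]
((519.7388305664062, -190.76470947265625), (111.83309173583984, 141.30776977539062), 72.4881820678711)
[[ 435.534  -222.8299]
 [ 570.2928 -265.3497]
 [ 603.9437 -158.6996]
 [ 469.1848 -116.1797]]
```

Request:
move_arm(
  slide=[
    [0,4,0],
    [0,4,0],
    [0,4,0],
    [0,4,0],
    [0,0,0],
  ],
  turn=[
    [0,0,3.3],
    [0,0,3.3],
    [0,0,3.3],
    [0,0,3.3],
    [0,0,0],
  ],
  jaw=[0,0,0,0,0],
)

```text
t: 2.28
ee_pos: [0.6594, -0.2313, 0.3286]
orientation: [3.092, -0.504, -0.003]
force: [-1.5, -1.6, 0.4]
grip_width: -0.0001
```

Request:
move_arm(
  slide=[
    [0,0,0],
    [0,0,0],
    [0,0,0],
    [0,0,0],
    [0,0,0],
  ],
  turn=[
    [0,-7,-0.8],
    [0,-7,0],
    [0,-7,0],
    [0,-7,0],
    [0,-7,0],
  ],
  jaw=[0,0,0,0,0],
)

```text
t: 2.7
ee_pos: [0.6567, -0.2155, 0.312]
orientation: [-2.975, 0.438, 0.674]
force: [0.1, -0.3, -2.8]
grip_width: 0.0003
```

```bash
cat > st.py <<'E'
from h import *
np.set_printoptions(precision=3,suppress=True)
s=r.read_state(); O=np.array([.5155,-.1892]); f=np.array([.9527,-.304]); y=np.array([-.304,-.9527])
T=Ro.from_rotvec(s['orientation']).as_matrix(); p=s['ee_pos']; 
B=np.array([[-f[0],-f[1],0],[y[0],y[1],0],[0,0,1]])
print('t',s['t'],'q',s['q'],'\npos',p,'own xyz',np.round(np.r_[-(p[:2]-O)@f,(p[:2]-O)@y,p[2]],4),'force own',B@s['force'])
print('tool axes in own (cols)\n',B@T)
E
python3 st.py
```

```text
t 2.7 q [ 0.179  0.763  0.189  0.861 -0.111  1.971  0.033] 
pos [ 0.657 -0.215  0.312] own xyz [-0.142 -0.018  0.312] force own [-0.186  0.263 -2.79 ]
tool axes in own (cols)
 [[-0.903 -0.018  0.43 ]
 [-0.014  1.     0.012]
 [-0.43   0.005 -0.903]]
```

Request:
move_arm(
  slide=[
    [1.6,0.4,3.3],
    [1.6,0.4,3.3],
    [1.6,0.4,3.3],
    [1.6,0.4,3.3],
    [1,0.2,2],
  ],
  turn=[
    [0,0,0],
    [0,0,0],
    [0,0,0],
    [0,0,0],
    [0,0,0],
  ],
  jaw=[0,0,0,0,0],
)

```text
t: 3.12
ee_pos: [0.6533, -0.2312, 0.1468]
orientation: [-2.975, 0.431, 0.661]
force: [-0.0, 0.1, -0.7]
grip_width: 0.0001
```

Request:
move_arm(
  slide=[
    [0,0,0],
    [0,0,0],
    [0,0,0],
    [0,0,0],
    [0,0,0],
  ],
  turn=[
    [0,-3,0],
    [0,-3,0],
    [0,-3,0],
    [0,-3,0],
    [0,0,0],
  ],
  jaw=[0,0,0,0,0],
)

```text
t: 3.53
ee_pos: [0.6553, -0.2312, 0.1478]
orientation: [-2.865, 0.414, 0.959]
force: [0.1, 0.7, -1.3]
grip_width: -0.0003
```

```bash
python3 st.py; python3 -c "
from h import *
snap('side','s2');snap('wrist','w2')"
```

```text
t 3.5333 q [ 0.21   0.997  0.177  0.854 -0.116  1.946  0.063] 
pos [ 0.655 -0.231  0.148] own xyz [-0.146 -0.003  0.148] force own [ 0.082 -0.695 -1.281]
tool axes in own (cols)
 [[-0.798 -0.022  0.602]
 [-0.018  1.     0.012]
 [-0.602 -0.001 -0.798]]
```

View pics/s2.png

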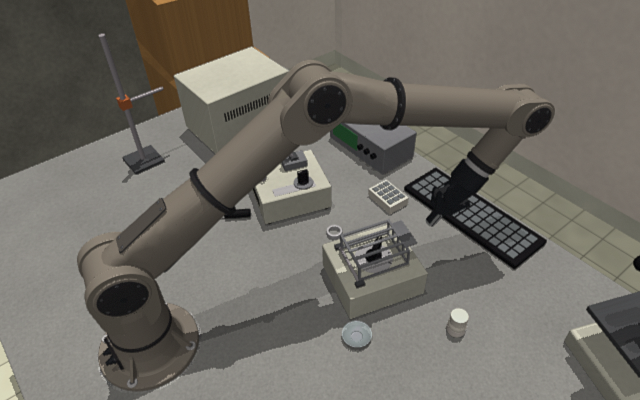

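View pics/w2.png

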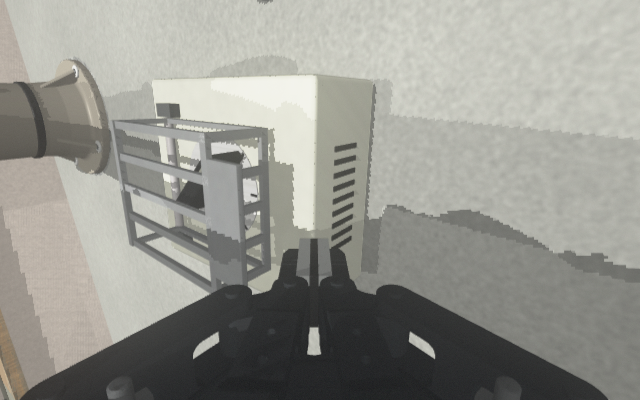

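Request:
move_arm(
  slide=[
    [1.7,-0.1,2.2],
    [-1.6,0,1.2],
    [-1.6,0,1.2],
    [-0.4,0,0.3],
    [0,0,0],
  ],
  turn=[
    [0,0,0],
    [0,0,0],
    [0,0,0],
    [0,0,0],
    [0,0,0],
  ],
  jaw=[0,0,0,0,0],
)

```text
t: 4.05
ee_pos: [0.6121, -0.2179, 0.1256]
orientation: [-2.869, 0.416, 0.95]
force: [0.8, 0.2, 0.4]
grip_width: 0.0001
```

```bash
python3 st.py; python3 -c "
from h import *
p,d,s=snap('side','s3');cv2.imwrite('pics/s3c.png',cv2.resize(p[180:330,310:510,::-1],None,fx=4,fy=4,interpolation=cv2.INTER_CUBIC))"
```

```text
t 4.05 q [ 0.193  0.91   0.176  1.071 -0.107  1.811  0.069] 
pos [ 0.612 -0.218  0.126] own xyz [-0.101 -0.002  0.126] force own [-0.654 -0.436  0.39 ]
tool axes in own (cols)
 [[-0.802 -0.021  0.597]
 [-0.017  1.     0.012]
 [-0.597 -0.001 -0.802]]
```

View pics/s3c.png

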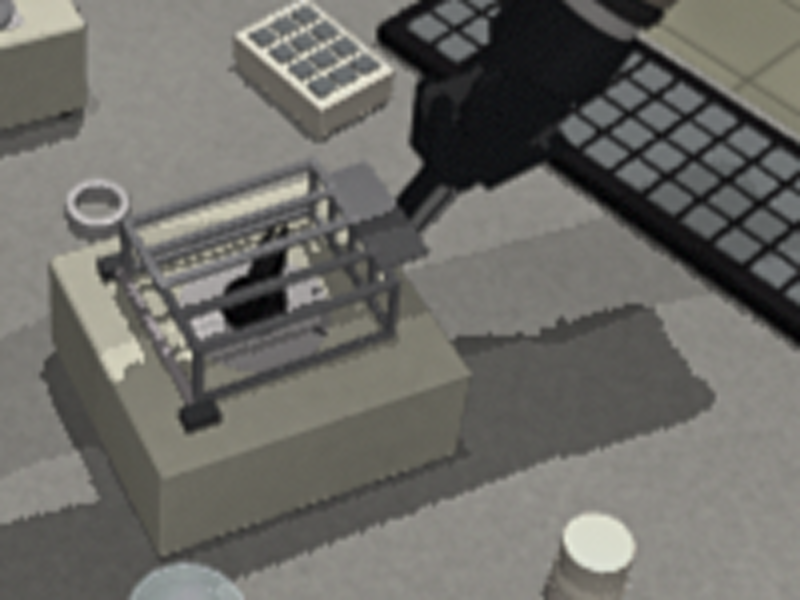

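Request:
move_arm(
  slide=[
    [-0.3,0,0.8],
    [-2.2,0,-1.1],
    [-2.2,0,-1.1],
    [-2.4,0,-0.4],
    [-2.4,0,-0.4],
  ],
  turn=[
    [0,0,0],
    [0,0,0],
    [0,0,0],
    [0,0,0],
    [0,0,0],
  ],
  jaw=[0,0,0,0,0],
)

```text
t: 4.52
ee_pos: [0.5539, -0.2004, 0.1993]
orientation: [-2.871, 0.415, 0.945]
force: [-0.1, 0.0, -0.6]
grip_width: 0.0
```

```bash
python3 st.py; python3 -c "
from h import *
p,d,s=snap('side','s4');cv2.imwrite('pics/s4c.png',cv2.resize(p[150:330,290:510,::-1],None,fx=3.3,fy=3.3,interpolation=cv2.INTER_CUBIC))"
```

```text
t 4.5167 q [ 0.173  0.731  0.186  1.235 -0.089  1.822  0.072] 
pos [ 0.554 -0.2    0.199] own xyz [-0.04  -0.001  0.199] force own [ 0.127  0.004 -0.623]
tool axes in own (cols)
 [[-0.804 -0.021  0.594]
 [-0.018  1.     0.012]
 [-0.594 -0.001 -0.804]]
```

View pics/s4c.png

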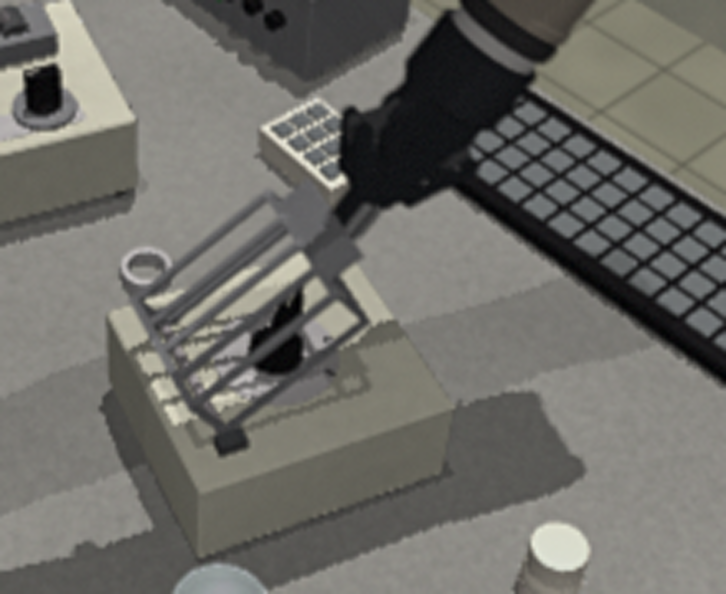

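Request:
move_arm(
  slide=[
    [-2.4,0,0.2],
    [-2.4,0,0.2],
    [-2.3,0,1.0],
    [-2.3,0,0.8],
    [-2.2,0,1.1],
  ],
  turn=[
    [0,0,0],
    [0,0,0],
    [0,5,0],
    [0,5,0],
    [0,5,0],
  ],
  jaw=[0,0,0,0,0],
)

```text
t: 4.98
ee_pos: [0.4456, -0.1686, 0.2358]
orientation: [-3.005, 0.435, 0.561]
force: [1.6, -0.7, 0.7]
grip_width: 0.0004
```

```bash
python3 st.py; python3 -c "
from h import *
p,d,s=snap('side','s5');cv2.imwrite('pics/s5c.png',cv2.resize(p[150:330,290:510,::-1],None,fx=3.3,fy=3.3,interpolation=cv2.INTER_CUBIC))"
```

```text
t 4.9833 q [ 0.121  0.325  0.196  1.693 -0.052  1.5    0.044] 
pos [ 0.446 -0.169  0.236] own xyz [0.073 0.002 0.236] force own [-1.718  0.189  0.657]
tool axes in own (cols)
 [[-0.932 -0.021  0.361]
 [-0.02   1.     0.007]
 [-0.361 -0.001 -0.933]]
```

View pics/s5c.png

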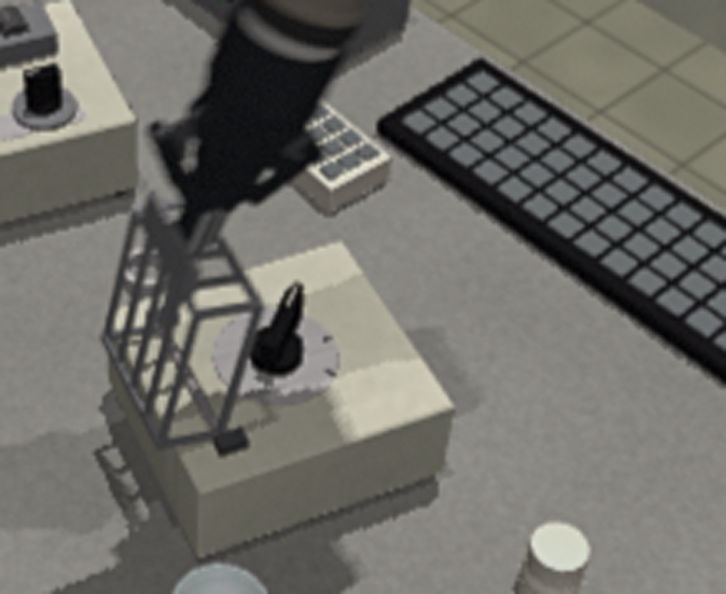

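Request:
move_arm(
  slide=[
    [-1.2,0,0.4],
    [-1.2,0,0.4],
    [1.4,0,-0.5],
    [2.8,0,-2.0],
    [2.2,0,-3.0],
  ],
  turn=[
    [0,0,0],
    [0,0,0],
    [0,0,0],
    [0,5,0],
    [0,5,0],
  ],
  jaw=[0,0,0,0,0],
)

```text
t: 5.45
ee_pos: [0.4953, -0.1832, 0.2645]
orientation: [-3.064, 0.444, 0.315]
force: [1.0, -0.4, -1.0]
grip_width: 0.0002
```

Request:
move_arm(
  slide=[
    [3,0,0],
    [3,0,0],
    [2,0,0],
    [0,0,0],
    [0,0,0],
  ],
  turn=[
    [0,5,0],
    [0,5,0],
    [0,0,0],
    [0,0,0],
    [0,0,0],
  ],
  jaw=[0,0,0,0,0],
)

```text
t: 5.87
ee_pos: [0.5711, -0.2059, 0.2563]
orientation: [-3.104, 0.45, 0.046]
force: [-0.1, 0.9, -0.3]
grip_width: 0.0
```

```bash
python3 st.py; python3 -c "
from h import *
p,d,s=snap('side','s6');cv2.imwrite('pics/s6c.png',cv2.resize(p[150:330,290:510,::-1],None,fx=3.3,fy=3.3,interpolation=cv2.INTER_CUBIC))
snap('wrist','w6');snap('scene','c6')"
```

```text
t 5.8667 q [ 0.125  0.327  0.195  1.591 -0.066  1.26   0.044] 
pos [ 0.571 -0.206  0.256] own xyz [-0.058 -0.001  0.256] force own [ 0.372 -0.843 -0.315]
tool axes in own (cols)
 [[-0.999 -0.021  0.03 ]
 [-0.021  1.    -0.   ]
 [-0.03  -0.001 -1.   ]]
```

View pics/s6c.png

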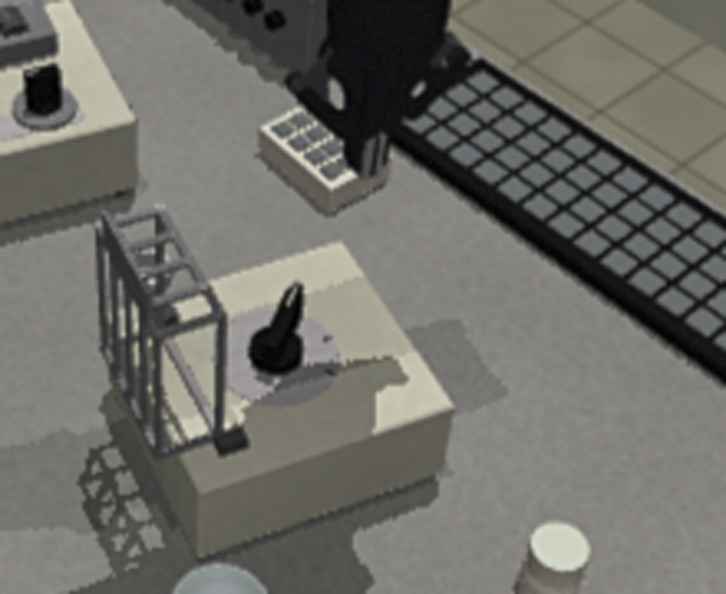

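View pics/w6.png

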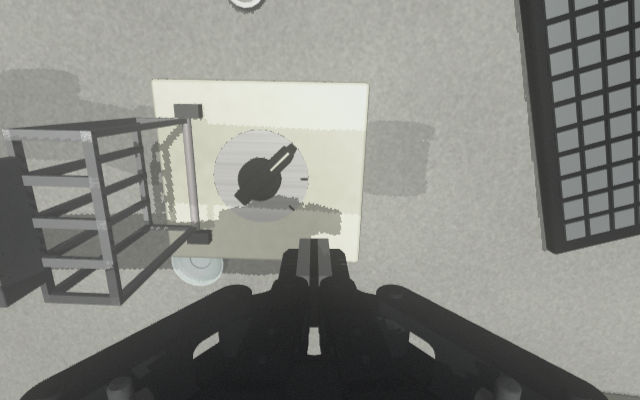

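Run:
```python
from h import *
np.set_printoptions(precision=1,suppress=True)
O=np.array([.5155,-.1892]); f=np.array([.9527,-.304]); y=np.array([-.304,-.9527])
X=cloud('wrist','w6'); im=np.load('pics/w6.npz')['p']
own=np.stack([-(X[...,:2]-O)@f,(X[...,:2]-O)@y,X[...,2]-.09],-1)*1000
for uv in [(259,180),(292,147),(288,152),(243,198),(300,180),(155,82),(367,84),(358,260)]: print(uv,own[uv[1],uv[0]],im[uv[1],uv[0]])
m=(own[...,2]>25)&(own[...,2]<45)&(abs(own[...,0])<60)&(abs(own[...,1])<60); m[235:]=False
P=own[m]; print(len(P),np.median(P[:,2]),cv2.minAreaRect(P[:,:2].astype(np.float32))); print(cv2.boxPoints(cv2.minAreaRect(P[:,:2].astype(np.float32))))
```

```text
(259, 180) [-4.9 -5.4 33. ] [76 76 74]
(292, 147) [-32.1 -32.5  16.7] [83 85 79]
(288, 152) [-30.4 -30.6  34.1] [127 128 118]
(243, 198) [ 9.6 11.1 34.1] [74 75 72]
(300, 180) [-38.4   1.5   0.7] [184 182 178]
(155, 82) [ 93.7 -86.    0.4] [226 227 215]
(367, 84) [-97.8 -87.9  -2.8] [213 214 197]
(358, 260) [-111.   131.4  -88.9] [164 165 156]
1158 33.90054328060151 ((-9.587921142578125, -8.849700927734375), (66.05445861816406, 13.98581314086914), 45.31633377075195)
[[-37.8 -27.4]
 [-27.8 -37.2]
 [ 18.6   9.7]
 [  8.7  19.6]]
```

Request:
move_arm(
  slide=[
    [-2.7,-2.6,0],
    [-2.7,-2.6,0],
    [0,0,4],
    [0,0,4],
    [0,0,3.2],
  ],
  turn=[
    [0,1.7,0],
    [0,0,0],
    [0,0,0],
    [0,0,0],
    [0,0,0],
  ],
  jaw=[0,0,0,0,0],
)

```text
t: 6.43
ee_pos: [0.5319, -0.1392, 0.1438]
orientation: [-3.108, 0.449, 0.0]
force: [-0.8, 0.3, -1.0]
grip_width: 0.0
```

Request:
move_arm(
  slide=[
    [0,0,0],
    [0,0,0],
    [0,0,0],
    [0,0,0],
    [0,0,0],
  ],
  turn=[
    [0,0,0],
    [0,0,0],
    [0,0,0],
    [0,0,0],
    [0,0,0],
  ],
  jaw=[0,0,0,0,0],
)

```text
t: 6.85
ee_pos: [0.5346, -0.1408, 0.1473]
orientation: [-3.108, 0.451, -0.006]
force: [-0.1, 0.4, -0.1]
grip_width: 0.0
```

```bash
python3 st.py; python3 -c "
from h import *
p,d,s=snap('side','s7');cv2.imwrite('pics/s7c.png',cv2.resize(p[150:330,290:510,::-1],None,fx=3.3,fy=3.3,interpolation=cv2.INTER_CUBIC))
snap('wrist','w7')"
```

```text
t 6.85 q [ 0.049  0.308  0.159  1.872 -0.06   0.963 -0.054] 
pos [ 0.535 -0.141  0.147] own xyz [-0.004 -0.052  0.147] force own [ 0.23  -0.336 -0.139]
tool axes in own (cols)
 [[-1.    -0.02  -0.004]
 [-0.02   1.    -0.002]
 [ 0.004 -0.001 -1.   ]]
```

View pics/s7c.png

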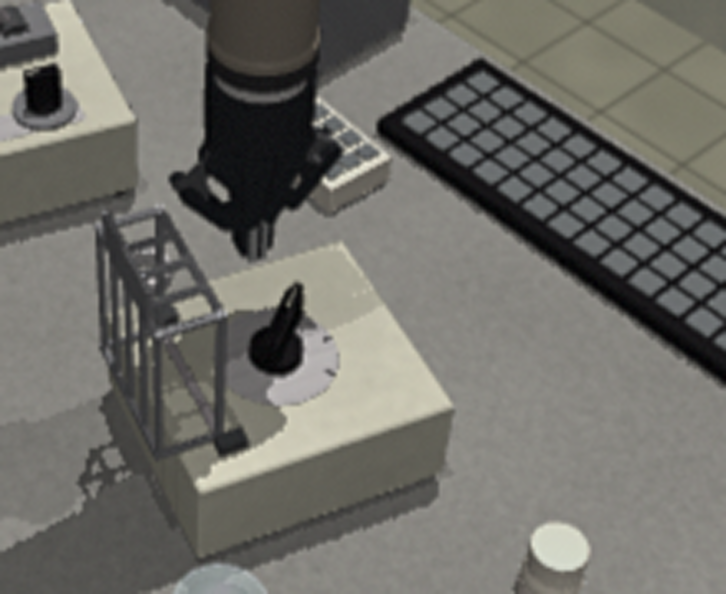

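View pics/w7.png

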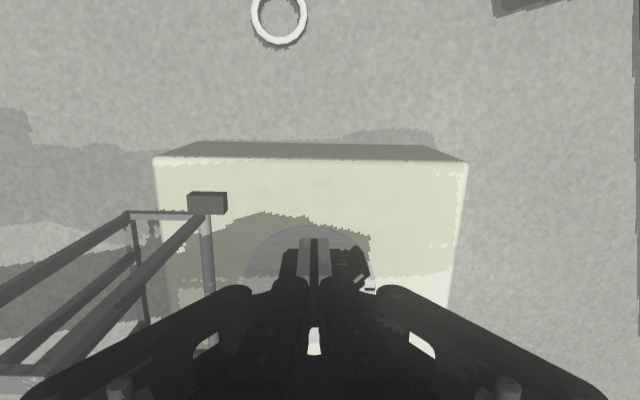

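Request:
move_arm(
  slide=[
    [0.6,-0.2,0.2],
    [0,0,1],
    [0,0,1],
    [0,0,1],
    [0,0,1],
  ],
  turn=[
    [0,0,0],
    [0,0,0],
    [0,0,0],
    [0,0,0],
    [0,0,0],
  ],
  jaw=[0,0,0,0,0],
)

```text
t: 7.37
ee_pos: [0.5384, -0.1398, 0.1012]
orientation: [-3.108, 0.451, 0.004]
force: [0.1, -0.8, 0.3]
grip_width: 0.0002
```

```bash
python3 st.py; python3 -c "
from h import *
p,d,s=snap('side','s8');cv2.imwrite('pics/s8c.png',cv2.resize(p[170:320,310:470,::-1],None,fx=4,fy=4,interpolation=cv2.INTER_CUBIC))"
```

```text
t 7.3667 q [ 0.055  0.374  0.151  1.899 -0.073  0.877 -0.046] 
pos [ 0.538 -0.14   0.101] own xyz [-0.007 -0.054  0.101] force own [-0.352  0.763  0.303]
tool axes in own (cols)
 [[-1.    -0.021  0.003]
 [-0.021  1.    -0.001]
 [-0.003 -0.001 -1.   ]]
```

View pics/s8c.png

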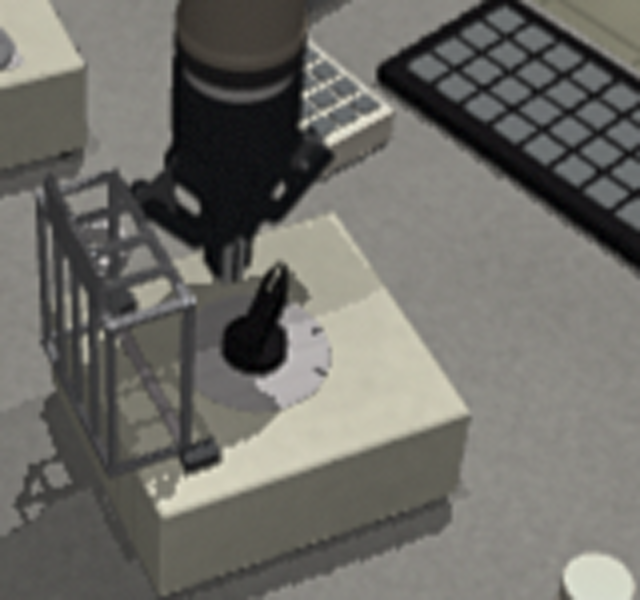

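Request:
move_arm(
  slide=[
    [0.4,0.8,-0.3],
    [0.1,0.2,0],
    [0.1,0.2,0],
    [0.1,0.2,0],
    [0,0,0],
  ],
  turn=[
    [0,0,0],
    [0,0,0],
    [0,0,0],
    [0,0,0],
    [0,0,0],
  ],
  jaw=[0,0,0,0,0],
)

```text
t: 7.83
ee_pos: [0.5425, -0.1555, 0.1065]
orientation: [-3.108, 0.451, -0.001]
force: [0.2, 0.2, 0.6]
grip_width: -0.0001
```

```bash
python3 st.py
```

```text
t 7.8333 q [ 0.078  0.378  0.156  1.878 -0.076  0.891 -0.017] 
pos [ 0.543 -0.156  0.106] own xyz [-0.015 -0.04   0.106] force own [-0.115 -0.269  0.628]
tool axes in own (cols)
 [[-1.    -0.02  -0.   ]
 [-0.02   1.    -0.002]
 [ 0.    -0.002 -1.   ]]
```

Request:
move_arm(
  slide=[
    [0.1,0.15,0],
    [0.1,0.15,0],
    [0.1,0.15,0],
    [0,0,0],
    [0,0,0],
  ],
  turn=[
    [0,0,0],
    [0,0,0],
    [0,0,0],
    [0,0,0],
    [0,0,0],
  ],
  jaw=[0,0,0,0,0],
)

```text
t: 8.25
ee_pos: [0.5443, -0.1584, 0.1063]
orientation: [-3.106, 0.448, 0.0]
force: [-0.0, 5.7, 2.7]
grip_width: 0.0001
```

```bash
python3 st.py;  python3 -c "
from h import *
p,d,s=snap('side','s9');cv2.imwrite('pics/s9c.png',cv2.resize(p[200:300,340:440,::-1],None,fx=6,fy=6,interpolation=cv2.INTER_CUBIC))"
```

```text
t 8.25 q [ 0.085  0.383  0.156  1.871 -0.079  0.894 -0.008] 
pos [ 0.544 -0.158  0.106] own xyz [-0.018 -0.038  0.106] force own [ 1.771 -5.389  2.659]
tool axes in own (cols)
 [[-1.    -0.022  0.001]
 [-0.022  1.    -0.003]
 [-0.001 -0.003 -1.   ]]
```

View pics/s9c.png

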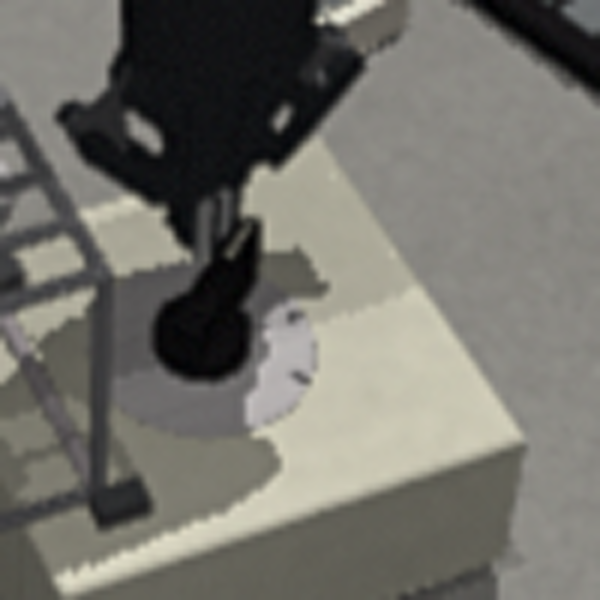

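Request:
move_arm(
  slide=[
    [0.1,0.15,0],
    [0.1,0.15,0],
    [0,0,0],
    [0,0,0],
    [0,0,0],
  ],
  turn=[
    [0,0,0],
    [0,0,0],
    [0,0,0],
    [0,0,0],
    [0,0,0],
  ],
  jaw=[0,0,0,0,0],
)

```text
t: 8.72
ee_pos: [0.5455, -0.1605, 0.1063]
orientation: [-3.105, 0.447, 0.001]
force: [0.7, 7.5, 3.7]
grip_width: -0.0002
```

```bash
python3 st.py
```

```text
t 8.7167 q [ 0.089  0.386  0.155  1.867 -0.081  0.896 -0.002] 
pos [ 0.546 -0.161  0.106] own xyz [-0.02  -0.036  0.106] force own [ 1.552 -7.329  3.681]
tool axes in own (cols)
 [[-1.    -0.023  0.001]
 [-0.023  1.    -0.005]
 [-0.001 -0.005 -1.   ]]
```

Request:
move_arm(
  slide=[
    [0.1,0.15,0],
    [0.1,0.15,0],
    [0,0,0],
    [0,0,0],
    [0,0,0],
  ],
  turn=[
    [0,0,0],
    [0,0,0],
    [0,0,0],
    [0,0,0],
    [0,0,0],
  ],
  jaw=[0,0,0,0,0],
)

```text
t: 9.13
ee_pos: [0.5471, -0.1639, 0.1064]
orientation: [-3.105, 0.446, -0.001]
force: [0.4, 7.2, 3.0]
grip_width: -0.0002
```

```bash
python3 st.py
```

```text
t 9.1333 q [ 0.094  0.389  0.156  1.861 -0.082  0.897  0.005] 
pos [ 0.547 -0.164  0.106] own xyz [-0.022 -0.034  0.106] force own [ 1.794 -6.955  2.951]
tool axes in own (cols)
 [[-1.    -0.023  0.   ]
 [-0.023  1.    -0.005]
 [-0.    -0.005 -1.   ]]
```

Request:
move_arm(
  slide=[
    [0.1,0.15,0],
    [0.1,0.15,0],
    [0,0,0],
    [0,0,0],
    [0,0,0],
  ],
  turn=[
    [0,0,0],
    [0,0,0],
    [0,0,0],
    [0,0,0],
    [0,0,0],
  ],
  jaw=[0,0,0,0,0],
)

```text
t: 9.55
ee_pos: [0.5461, -0.172, 0.1058]
orientation: [3.109, -0.452, -0.002]
force: [0.0, 0.3, -0.2]
grip_width: 0.0
```

```bash
python3 st.py
```

```text
t 9.55 q [ 0.101  0.393  0.162  1.858 -0.078  0.898  0.011] 
pos [ 0.546 -0.172  0.106] own xyz [-0.024 -0.026  0.106] force own [ 0.047 -0.264 -0.202]
tool axes in own (cols)
 [[-1.    -0.02   0.001]
 [-0.02   1.     0.   ]
 [-0.001  0.    -1.   ]]
```

Request:
move_arm(
  slide=[
    [0,-1,0],
    [0,-1,0],
    [0,0,-3],
    [0,0,-4],
    [0,0,-4],
  ],
  turn=[
    [0,0,0],
    [0,0,0],
    [0,0,0],
    [0,0,0],
    [0,0,0],
  ],
  jaw=[0,0,0,0,0],
)

```text
t: 9.97
ee_pos: [0.5517, -0.1501, 0.2161]
orientation: [-3.108, 0.448, 0.006]
force: [0.6, 0.1, -1.1]
grip_width: 0.0002
```

Request:
move_arm(
  slide=[
    [0,4,-2],
    [0,3,-2],
    [0,1,0],
    [0,0,0],
    [0,0,0],
  ],
  turn=[
    [0,0,0],
    [0,0,0],
    [0,0,0],
    [0,0,0],
    [0,0,0],
  ],
  jaw=[0,0,0,0,0],
)

```text
t: 10.38
ee_pos: [0.5304, -0.2249, 0.2539]
orientation: [-3.107, 0.451, 0.002]
force: [0.0, 1.1, 0.5]
grip_width: -0.0002
```

```bash
python3 st.py
python3 - <<'E'
from h import *
np.set_printoptions(precision=1,suppress=True)
snap('wrist','w10'); snap('side','s10')
O=np.array([.5155,-.1892]); f=np.array([.9527,-.304]); y=np.array([-.304,-.9527])
for n,ff in (('wrist','w10'),('side','s10')):
    X=cloud(n,ff)
    own=np.stack([-(X[...,:2]-O)@f,(X[...,:2]-O)@y,X[...,2]-.09],-1)*1000
    m=(own[...,2]>28)&(own[...,2]<40)&(own[...,0]>-55)&(own[...,0]<30)&(abs(own[...,1])<50)
    if n=='wrist': m[235:]=False
    P=own[m]; print(n,len(P))
    if len(P)>5: print(cv2.minAreaRect(P[:,:2].astype(np.float32)))
    # hood points
    h=(own[...,2]>40)&(own[...,2]<175)&(own[...,0]>40)&(own[...,0]<150)&(abs(own[...,1])<60)
    P=own[h]; a=np.arctan2(P[:,2]-2, 64-P[:,0]); print('hood min angle pts',len(P),np.percentile(a,[1,3,5,50,95]), P[:,2].max())
E
```

```text
t 10.3833 q [ 0.153  0.255  0.212  1.691 -0.059  1.203  0.092] 
pos [ 0.53  -0.225  0.254] own xyz [-0.025  0.029  0.254] force own [ 0.338 -1.098  0.5  ]
tool axes in own (cols)
 [[-1.    -0.021  0.002]
 [-0.021  1.    -0.002]
 [-0.002 -0.002 -1.   ]]
wrist 1278
((-13.058881759643555, 0.3554501533508301), (14.242157936096191, 65.75859069824219), 89.74131774902344)
hood min angle pts 20175 [1.6 1.6 1.6 1.9 2.1] 160.39474642624089
side 139
((-13.686046600341797, 2.493748664855957), (66.60093688964844, 16.47203826904297), 0.017855681478977203)
hood min angle pts 1022 [1.6 1.6 1.6 1.9 2.4] 160.71256238006822
```

View pics/w10.png

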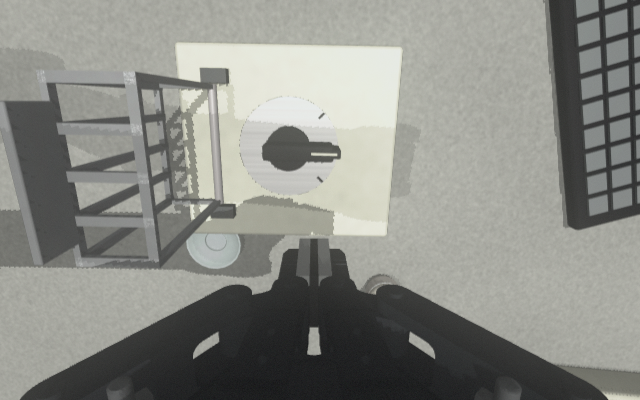

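View pics/s10.png

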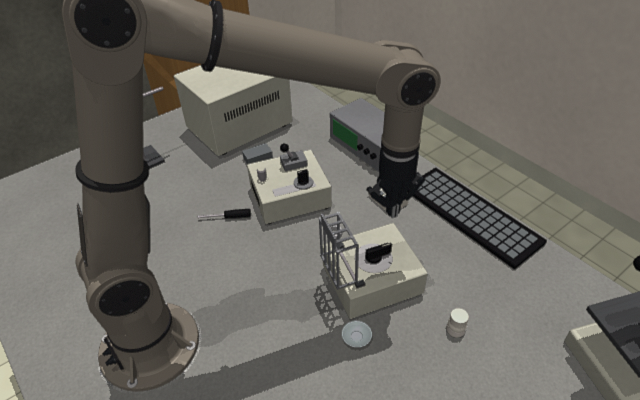

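Request:
move_arm(
  slide=[
    [0,-1.5,-3.3],
    [0,-1.4,-3.3],
    [-3.9,0,0],
    [-3.9,0,0.4],
    [-3.9,0,0.7],
  ],
  turn=[
    [0,0,0],
    [0,0,0],
    [0,-5,0],
    [0,-5,0],
    [0,-5,0],
  ],
  jaw=[0,0,0,0,0],
)

```text
t: 10.9
ee_pos: [0.4253, -0.1622, 0.32]
orientation: [-3.045, 0.435, 0.408]
force: [-0.1, 0.1, -0.8]
grip_width: 0.0002
```

Request:
move_arm(
  slide=[
    [-2.3,0.2,0.6],
    [-2.3,0.2,0.6],
    [0,0,0],
    [0,0,0],
    [0,0,0],
  ],
  turn=[
    [0,0,0],
    [0,0,0],
    [0,0,0],
    [0,0,0],
    [0,0,0],
  ],
  jaw=[0,0,0,0,0],
)

```text
t: 11.32
ee_pos: [0.3799, -0.154, 0.3199]
orientation: [-3.046, 0.438, 0.402]
force: [0.9, -0.1, 0.0]
grip_width: 0.0001
```

```bash
python3 st.py;  python3 -c "
from h import *
p,d,s=snap('side','s11');cv2.imwrite('pics/s11c.png',cv2.resize(p[120:320,270:470,::-1],None,fx=3,fy=3,interpolation=cv2.INTER_CUBIC))"
```

```text
t 11.3167 q [ 0.097  0.069  0.197  1.785 -0.012  1.552  0.011] 
pos [ 0.38  -0.154  0.32 ] own xyz [0.14  0.008 0.32 ] force own [-0.882 -0.134  0.025]
tool axes in own (cols)
 [[-0.966 -0.023  0.259]
 [-0.023  1.     0.005]
 [-0.259 -0.001 -0.966]]
```

View pics/s11c.png

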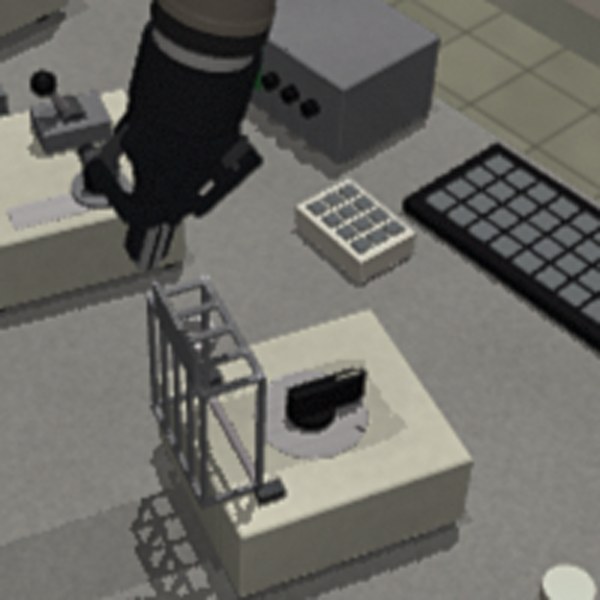

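Request:
move_arm(
  slide=[
    [0.7,-0.3,2.6],
    [0.7,-0.3,2.6],
    [0.7,-0.2,2.6],
    [0.5,0,-0.1],
    [0.5,0,-0.1],
  ],
  turn=[
    [0,0,0],
    [0,0,0],
    [0,0,0],
    [0,0,0],
    [0,0,0],
  ],
  jaw=[0,0,0,0,0],
)

```text
t: 11.78
ee_pos: [0.3912, -0.1498, 0.2381]
orientation: [-3.045, 0.44, 0.407]
force: [-0.7, 0.7, 0.5]
grip_width: -0.0001
```

```bash
python3 st.py;  python3 -c "
from h import *
p,d,s=snap('side','s12');cv2.imwrite('pics/s12c.png',cv2.resize(p[120:320,270:470,::-1],None,fx=3,fy=3,interpolation=cv2.INTER_CUBIC))"
```

```text
t 11.7833 q [ 0.096  0.149  0.191  1.882 -0.029  1.38   0.011] 
pos [ 0.391 -0.15   0.238] own xyz [0.13  0.    0.238] force own [ 0.9   -0.482  0.499]
tool axes in own (cols)
 [[-0.965 -0.022  0.263]
 [-0.021  1.     0.005]
 [-0.263 -0.001 -0.965]]
```

View pics/s12c.png

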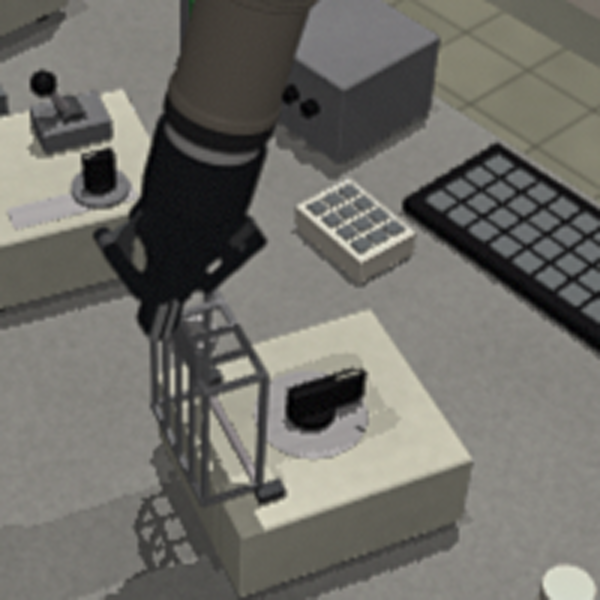

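Request:
move_arm(
  slide=[
    [2,0,-0.8],
    [2,0,-0.8],
    [2,0,-0.8],
    [2,0,-0.4],
    [2,0,-0.4],
  ],
  turn=[
    [0,0,0],
    [0,0,0],
    [0,0,0],
    [0,0,0],
    [0,0,0],
  ],
  jaw=[0,0,0,0,0],
)

```text
t: 12.25
ee_pos: [0.4944, -0.181, 0.2459]
orientation: [-3.047, 0.442, 0.396]
force: [0.2, 0.4, 0.1]
grip_width: -0.0002
```

```bash
python3 st.py;  python3 -c "
from h import *
p,d,s=snap('side','s13');cv2.imwrite('pics/s13c.png',cv2.resize(p[120:320,270:470,::-1],None,fx=3,fy=3,interpolation=cv2.INTER_CUBIC))"
```

```text
t 12.25 q [ 0.119  0.334  0.198  1.63  -0.059  1.443  0.042] 
pos [ 0.494 -0.181  0.246] own xyz [ 0.023 -0.001  0.246] force own [-0.109 -0.466  0.137]
tool axes in own (cols)
 [[-0.967 -0.021  0.256]
 [-0.02   1.     0.005]
 [-0.256 -0.001 -0.967]]
```

View pics/s13c.png

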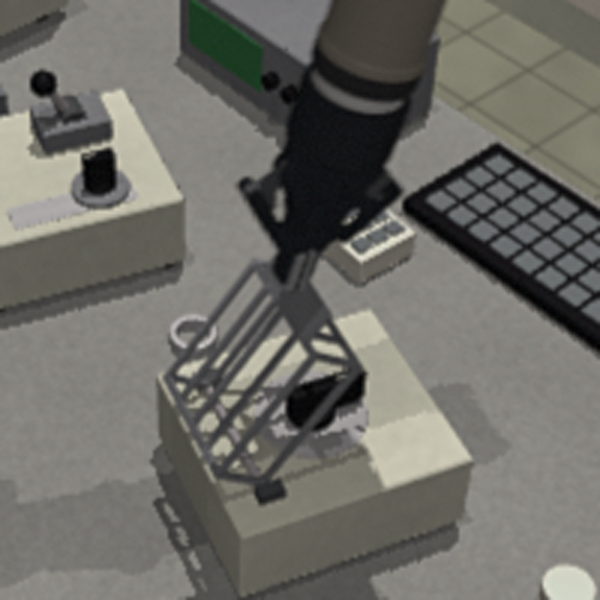

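Request:
move_arm(
  slide=[
    [2.4,0,1.0],
    [2.3,0,0.9],
    [1.4,0,0.7],
    [1.4,0,0.8],
    [1.1,0,0.8],
  ],
  turn=[
    [0,0,0],
    [0,0,0],
    [0,0,0],
    [0,0,0],
    [0,0,0],
  ],
  jaw=[0,0,0,0,0],
)

```text
t: 12.72
ee_pos: [0.5635, -0.2013, 0.1819]
orientation: [-3.047, 0.441, 0.396]
force: [0.1, -0.0, 1.1]
grip_width: -0.0002
```

```bash
python3 st.py;  python3 -c "
from h import *
p,d,s=snap('side','s14');cv2.imwrite('pics/s14c.png',cv2.resize(p[120:320,270:470,::-1],None,fx=3,fy=3,interpolation=cv2.INTER_CUBIC))"
```

```text
t 12.7167 q [ 0.141  0.512  0.191  1.516 -0.087  1.381  0.06 ] 
pos [ 0.564 -0.201  0.182] own xyz [-0.049 -0.003  0.182] force own [-0.114  0.008  1.15 ]
tool axes in own (cols)
 [[-0.967 -0.021  0.256]
 [-0.021  1.     0.005]
 [-0.256 -0.001 -0.967]]
```

View pics/s14c.png

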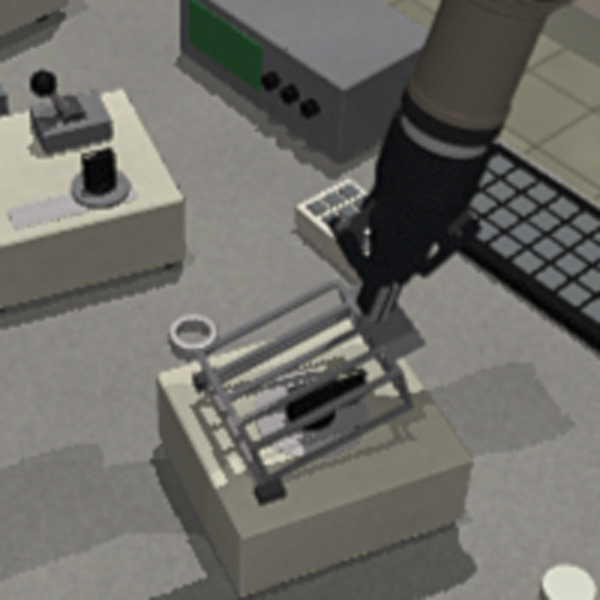

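Request:
move_arm(
  slide=[
    [1.7,0,1.3],
    [1.1,0,1.0],
    [0.6,0,0.6],
    [0,0,0.2],
    [0,0,0],
  ],
  turn=[
    [0,0,0],
    [0,0,0],
    [0,0,0],
    [0,0,0],
    [0,0,0],
  ],
  jaw=[0,0,0,0,0],
)

```text
t: 13.18
ee_pos: [0.5847, -0.2074, 0.1452]
orientation: [-3.044, 0.442, 0.403]
force: [-3.5, 1.2, 10.3]
grip_width: -0.0003
```

```bash
python3 st.py;  python3 -c "
from h import *
p,d,s=snap('side','s15');cv2.imwrite('pics/s15c.png',cv2.resize(p[120:320,270:470,::-1],None,fx=3,fy=3,interpolation=cv2.INTER_CUBIC))"
```

```text
t 13.1833 q [ 0.151  0.585  0.186  1.485 -0.098  1.345  0.066] 
pos [ 0.585 -0.207  0.145] own xyz [-0.071 -0.004  0.145] force own [ 3.734 -0.101 10.33 ]
tool axes in own (cols)
 [[-0.965 -0.021  0.26 ]
 [-0.02   1.     0.004]
 [-0.26  -0.002 -0.966]]
```

View pics/s15c.png

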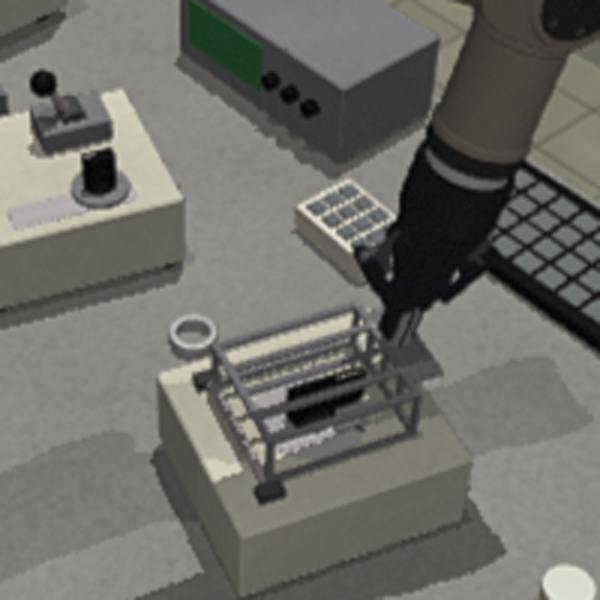

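Request:
move_arm(
  slide=[
    [0,0,0],
    [-0.5,0,-2],
    [-0.8,0,-3],
    [-0.8,0,-3],
    [-0.8,0,-3],
  ],
  turn=[
    [0,0,0],
    [0,0,0],
    [0,0,0],
    [0,0,0],
    [0,0,0],
  ],
  jaw=[0,0,0,0,0],
)

```text
t: 13.65
ee_pos: [0.5847, -0.2076, 0.2574]
orientation: [-3.045, 0.441, 0.403]
force: [0.4, 0.1, 0.7]
grip_width: -0.0001
```

Request:
move_arm(
  slide=[
    [0,-3,-2],
    [0,-3,-2],
    [0,-3,0],
    [0,-2,0],
    [0,0,0],
  ],
  turn=[
    [0,5,0],
    [0,5,0],
    [0,5,0],
    [0,0,0],
    [0,0,0],
  ],
  jaw=[0,0,0,0,0],
)

```text
t: 14.07
ee_pos: [0.6252, -0.0972, 0.2963]
orientation: [-3.105, 0.436, -0.001]
force: [-0.0, 1.1, -0.0]
grip_width: 0.0003
```

Request:
move_arm(
  slide=[
    [0,0,0],
    [0,0,0],
    [0,0,0],
    [0,0,0],
    [0,0,0],
  ],
  turn=[
    [0,0,0],
    [0,0,0],
    [0,0,0],
    [0,0,0],
    [0,0,0],
  ],
  jaw=[0,0,0,0,0],
)

```text
t: 14.48
ee_pos: [0.6246, -0.1063, 0.2947]
orientation: [-3.108, 0.454, 0.002]
force: [0.4, -0.3, 0.9]
grip_width: 0.0001
```

```bash
python3 st.py
python3 - <<'E'
from h import *
np.set_printoptions(precision=2,suppress=True)
for n,ff in (('wrist','w16'),('side','s16'),('scene','c16')): snap(n,ff)
O=np.array([.5155,-.1892]); f=np.array([.9527,-.304]); y=np.array([-.304,-.9527])
for n,fs in (('side',('side0','s16')),('scene',('scene0','c16')),('wrist',('w16',))):
  for ff in fs:
    X=cloud(n,ff)
    own=np.stack([-(X[...,:2]-O)@f,(X[...,:2]-O)@y,X[...,2]-.092],-1)*1000
    m=(own[...,2]>40)&(own[...,2]<70)&(own[...,0]>-92)&(own[...,0]<-70)&(abs(own[...,1])<38)
    m2=(own[...,2]>45)&(own[...,2]<70)&(own[...,0]>20)&(own[...,0]<64)&(abs(own[...,1])<55)
    print(ff,'lip z',m.sum(),np.median(own[m][:,2]),'rear z',m2.sum(),np.median(own[m2][:,2]))
    k=(own[...,2]>26)&(own[...,2]<36)&(own[...,0]>-55)&(own[...,0]<30)&(abs(own[...,1])<40)
    P=own[k]; 
    if len(P)>8: print('  handle',len(P),cv2.minAreaRect(P[:,:2].astype(np.float32)))
E
```

```text
t 14.4833 q [-0.023  0.335  0.166  1.493 -0.056  1.319 -0.143] 
pos [ 0.625 -0.106  0.295] own xyz [-0.079 -0.112  0.295] force own [-0.513  0.139  0.889]
tool axes in own (cols)
 [[-1.    -0.019  0.001]
 [-0.019  1.    -0.   ]
 [-0.001 -0.    -1.   ]]
side0 lip z 219 55.375517797975505 rear z 304 51.174060544480525
  handle 74 ((-10.345785140991211, -7.062862396240234), (68.10797119140625, 13.75003433227539), 44.335750579833984)
s16 lip z 213 50.62488002930185 rear z 328 50.84074644111911
  handle 117 ((-13.016637802124023, 0.759608268737793), (16.977073669433594, 65.26390075683594), 87.1305923461914)
scene0 lip z 168 56.99326703827649 rear z 193 52.96754741228546
  handle 53 ((-12.064157485961914, -10.284503936767578), (68.23625183105469, 13.996188163757324), 43.804718017578125)
c16 lip z 163 52.289827740251596 rear z 93 52.35617802110776
  handle 62 ((-15.116113662719727, -4.336512088775635), (62.345340728759766, 11.091662406921387), 0.2550278306007385)
w16 lip z 0 nan rear z 1403 52.317324781888466
  handle 740 ((-11.084955215454102, -0.09612464904785156), (14.951387405395508, 60.486385345458984), 88.89410400390625)
  return _methods._mean(a, axis=axis, dtype=dtype,
  ret = ret.dtype.type(ret / rcount)
```

View pics/s16.png

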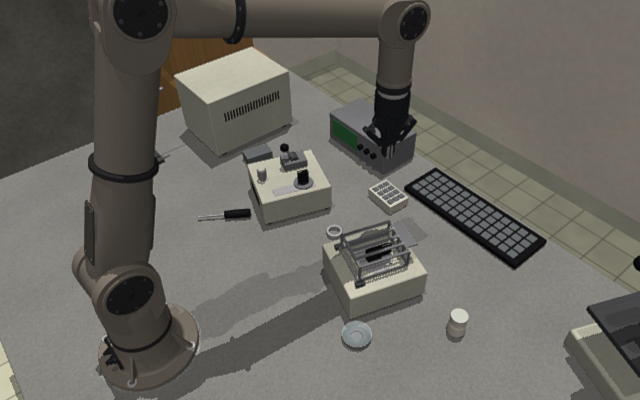

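View pics/w16.png

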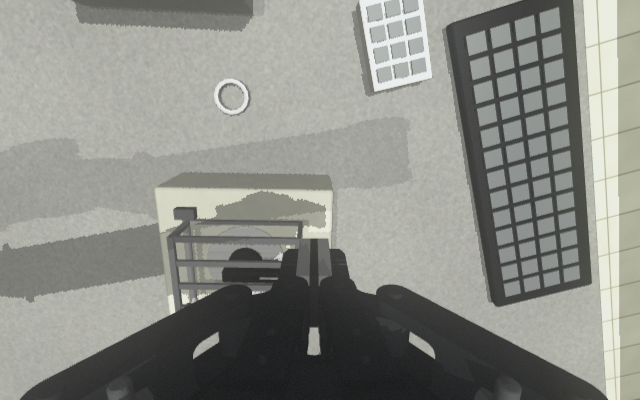

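```bash
python3 -c "
from rig import r
print(r.read_state()['dq']); print(r.close_job())"
```

```text
[-0.00508926 -0.0019     -0.00373019  0.00087619  0.00027901 -0.00075665
 -0.00203637]
the job is handed in; nothing more can be done
None
```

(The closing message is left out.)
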